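Nest the washed specimen cups on their drying pads

TASK

Put the washed steel specimen cups together, bottoms up as they stand: the three round ones nested in the middle of the round rubber pad, the two square ones nested in the middle of the square rubber pad with their sides parallel to the pad's. In each nest set the smallest cup down first and lower each next larger one over it like a hood, so that every cup stands level with its whole rim on the pad. Leave the pen pot and the bottle where they are.

Things in the scene. Friction and masses are not known exactly. Their poses are not given: they have to be found in the camera images.
- round_small: The smallest round stainless steel cup, straight-sided, 32 mm outside diameter, 34 mm tall, about 40 g. Stands upside down: open rim below, flat closed bottom on top. Origin: centre of the rim plane, at the underside; z points up. Loose, empty, plain steel, wall 2.5 mm, closed bottom 3 mm thick, so inside it is 27 mm wide and 31 mm deep.
- round_medium: The middle-sized round stainless steel cup, straight-sided, 48 mm outside diameter, 45 mm tall, about 80 g. Stands upside down: open rim below, flat closed bottom on top. Origin: centre of the rim plane, at the underside; z points up. Loose, empty, plain steel, wall 2.5 mm, closed bottom 3 mm thick, so inside it is 43 mm wide and 42 mm deep.
- round_large: The largest round stainless steel cup, straight-sided, 64 mm outside diameter, 56 mm tall, about 130 g. Stands upside down: open rim below, flat closed bottom on top. Origin: centre of the rim plane, at the underside; z points up. Loose, empty, plain steel, wall 2.5 mm, closed bottom 3 mm thick, so inside it is 59 mm wide and 53 mm deep.
- square_small: The smaller square stainless steel cup, straight-sided, 40 x 40 mm outside, 36 mm tall, about 70 g. Stands upside down: open rim below, flat closed bottom on top. Origin: centre of the rim plane, at the underside; z points up. Loose, empty, plain steel, wall 2.5 mm, closed bottom 2.5 mm thick, so inside it is 35 mm wide and 33.5 mm deep. x and y are parallel to its sides; all four sides are alike.
- square_large: The larger square stainless steel cup, straight-sided, 58 x 58 mm outside, 50 mm tall, about 140 g. Stands upside down: open rim below, flat closed bottom on top. Origin: centre of the rim plane, at the underside; z points up. Loose, empty, plain steel, wall 2.5 mm, closed bottom 2.5 mm thick, so inside it is 53 mm wide and 47.5 mm deep. x and y are parallel to its sides; all four sides are alike.
- round_pad: Flat round dark rubber drying pad, 110 mm diameter, 4 mm thick, fixed to the desk. Origin: centre of its underside, on the desk (z = 0); its top is 4 mm higher.
- square_pad: Flat square dark rubber drying pad, 100 x 100 mm, 4 mm thick, fixed to the desk. Origin: centre of its underside, on the desk (z = 0); its top is 4 mm higher; x and y are parallel to its sides.
- pen_pot: Bystander: black round pen pot with pens, 76 mm diameter, 80 mm tall, pens to 130 mm, loose, at the left edge of the work. Origin: centre of its underside.
- bottle: Bystander: white bottle with a paper label and blue cap, 60 mm diameter, 110 mm tall, loose, at the right edge of the work. Origin: centre of its underside.
Not all that is in view belongs to the job. What is shaped like the square_small but blue or purple is not meant.

How it is judged:
By the outcome, as a careful person would: the job done as asked, in the order asked, and still so for the second after the job is handed in, with the robot touching nothing.
It also fails if it takes over 144 s, if anything falls off the work surface, if the arm or the gripper's body presses on something with over 40 N, if the wrist force passes 120 N, or if a joint passes its speed limit or range.

ROBOT

A 7-joint arm with a two-finger parallel gripper is mounted at the origin on the work surface. World frame = base frame: x ahead of the robot, y to its left, z up, the work surface at z = 0. Lengths are in m, angles in rad, forces in N, time in s.
With the tool pointing down it reaches from about 0.425 to 0.925 m from the base axis. Payload 6.8 kg.
Tool frame: the origin (TCP) lies on the centre line of the jaws, within the pads' length; the fingertips stand 11 mm ahead of it and the grasp point (between the pads) lies 8 mm behind it; z points along the fingers, y is the direction in which the jaws open and shut (so a half turn about z gives the same grasp; the last joint's range is limited). The gripper opens to 85 mm and grips with 20 to 120 N. Pads are 22 mm wide; open, the fingers measure 114 mm over their backs; the gripper's body (76 mm by 85 mm) begins 54 mm behind the grasp point. The pads swing forward as they close: fully open they stand 13 mm farther back than shut.
Start: joints at [-1.254, 0.477, 0.022, 1.555, -0.011, 1.109, -0.083], TCP at [0.278, 0.615, 0.242] pointing down, gripper open.
Joint ranges: [-2.96, 2.96], [-0.34, 2.1], [-1.41, 1.46], [0.24, 2.44], [-1.37, 4.51], [0.17, 1.92], [-2.96, 2.96]. Speed limits (rad/s): [2.39, 2.39, 3.14, 3.14, 3.14, 3.14, 3.14].

INTERFACE

Orientations are given as a rotation vector (axis times angle).
In Python, from bench import r gives the robot as it stands.
- The arm moves only by the tool send_rows, never from a script. Its argument "deltas" is a list of rows, each a list of 7 numbers: the opening, from 0 (shut) to 1 (fully open), then the shift along the tool's x, y, z as a fraction of full scale, then the turn, a rotation vector about the tool's x, y, z as a fraction of full scale. In form: [[hand, x, y, z, ax, ay, az], ...]. A call has 1 to 20 rows; each row is the pose to reach, as a shift and turn from the pose commanded when the call began, along the tool's axes at that moment, turning the shorter way round; what a row does not reach only later rows make up. Full scale, the value 1, is 150 mm for a shift and 180 degrees for a turn. A row lasts 1/12 s, in which the tool goes at most 41.7 mm and 7.16 degrees, less where a joint would pass 70% of its speed; a pose out of reach is approached as far as the arm can. A call with a number of a shift or a turn outside -1 to 1 is refused whole. A call with a gripper value outside its range is refused whole. The fingers move at their own pace and stop on an object; "squeeze" is the grip in N (left out, the last holds). Time passes only in rows, so rows that repeat a pose let the fingers close. It gives the time, the measured TCP pose, the force and the opening at its end, in the units of the state.
- r.get_obs(): the state, without advancing time (a new reading comes with each control period).
- r.grab_frame(name): name is "side" or "top"; returns a dict with "pixels" (420x560x3 uint8, red, green, blue), "camera_matrix" (3x3 intrinsics, pixels), "rvec" (rotation vector, rad) and "tvec" (3), from world to camera coordinates, as OpenCV has them. Camera axes: x right, y down, z forward; pixel columns grow to the right and rows downward; lengths in m; the calibration is good to about 2 mm. A picture is of the moment at which its call begins. There is no depth.
- r.hand_in(): hands the job in, once; it reports no verdict.
The state is a dict: "clock": time; "joints": joint angles; "qvel": joint speeds; "tau": joint torques, N m; "tcp_pos": TCP position; "orientation": TCP orientation; "contact_force": force on the tool from outside, world axes, zero at the start; "moment": the same for the moment, N m; "grip_width": finger opening in m.
Only numpy, scipy, OpenCV 4.12 (cv2) and the standard library are available. Lean on these libraries where they do the work, as an engineer would, in place of code of your own. Each camera call takes 0.05 s, during which the arm holds its last target. There are 200 camera calls.

## Working session

There is one attempt and no reset: what is moved stays moved. The work goes in short steps, Python scripts to look and compute and a tool call to move; the robot and the scene stay as the last step left them, time stands still between calls to the robot, and variables do not carry over. Pictures are saved under pics/ and viewed, about 12 in all and at most 16, crops included, and the job is handed in when it is done.

Besides the shell and the picture viewer there is one more tool, called after "Emit:" by a JSON object that holds its "op" and its "data". send_rows: Moves the arm, as the interface text tells. Shift numbers are shares of 150 mm and turn numbers shares of 180 degrees, none past 1 either way. Its arguments: {"type":"object","properties":{"deltas":{"type":"array","items":{"type":"array","items":{"type":"number"}}},"squeeze":{"type":"number"}},"required":["deltas"]}

```bash
mkdir -p pics; ls; cat > h.py <<'E'
import numpy as np, cv2
from bench import r
def grab(n,f=None):
    d=r.grab_frame(n)
    if f: cv2.imwrite(f,d["pixels"][:,:,::-1])
    return d
def px2w(d,uv,z):
    R=cv2.Rodrigues(np.array(d["rvec"],float))[0];t=np.array(d["tvec"],float).ravel();K=np.array(d["camera_matrix"])
    v=R.T@np.linalg.inv(K)@np.array([uv[0],uv[1],1.]);c=-R.T@t
    return c+v*(z-c[2])/v[2]
def w2px(d,p):
    return cv2.projectPoints(np.array(p,float).reshape(-1,3),np.array(d["rvec"],float),np.array(d["tvec"],float),np.array(d["camera_matrix"],float),None)[0].reshape(-1,2)
E
python3 - <<'E'
from h import *
import pickle
o=r.get_obs();print({k:np.round(v,4) for k,v in o.items()})
for n in("top","side"):
    d=grab(n,f"pics/{n}0.png");pickle.dump(d,open(n+"0.pkl","wb"))
    R=cv2.Rodrigues(np.array(d["rvec"],float))[0];print(n,-R.T@np.ravel(d["tvec"]),d["camera_matrix"])
E
```

```text
pics
{'clock': np.float64(0.0), 'joints': array([-1.2541,  0.4778,  0.0223,  1.5565, -0.0115,  1.1093, -0.0831]), 'qvel': array([ 0.0002, -0.    ,  0.0002, -0.0002,  0.001 , -0.0001,  0.0011]), 'tau': array([-0.00000e+00, -5.96442e+01,  1.60780e+00, -2.81193e+01,
        1.24000e-02,  9.50000e-03,  0.00000e+00]), 'tcp_pos': array([0.278 , 0.6145, 0.2413]), 'orientation': array([-6.6220e-01, -3.0707e+00,  2.9000e-03]), 'contact_force': array([-0.4948,  0.4286,  0.2197]), 'moment': array([ 0.0012, -0.0369,  0.0054]), 'grip_width': np.float64(0.0855)}
top [ 0.41697757 -0.01049404  1.16504273] [[475.93470461   0.         283.89384959]
 [  0.         475.93470461 209.09303081]
 [  0.           0.           1.        ]]
side [ 0.27929936 -0.84621757  0.83038404] [[456.36267383   0.         282.45628608]
 [  0.         456.36267383 203.58694827]
 [  0.           0.           1.        ]]
```

View pics/top0.png

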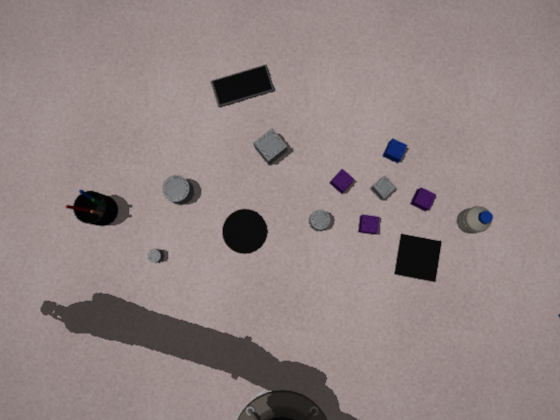

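View pics/side0.png

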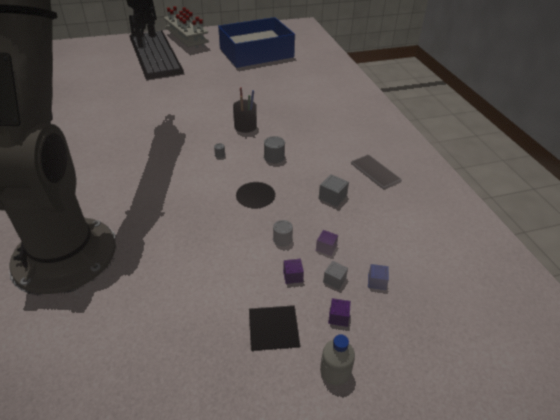

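The top view shows the round pad at (245,231) and the square pad at (418,257). The round cups are at (177,189) large, (320,220) medium and (155,256) small, and the large square one is at (271,147). Candidates for square_small are (384,188) grey, (396,150) blue, and (343,181), (369,225), (424,199) purple. The grey one fits, since it is plain steel. I'll confirm that in enlarged crops.

```bash
python3 - <<'E'
import pickle
from h import *
d=pickle.load(open("top0.pkl","rb"));im=d["pixels"][:,:,::-1]
def tile(cs,f,s=8,w=48):
    out=[]
    for (x,y) in cs:
        c=cv2.resize(im[y-w//2:y+w//2,x-w//2:x+w//2],None,fx=s,fy=s,interpolation=cv2.INTER_CUBIC)
        c=cv2.convertScaleAbs(c,alpha=1.4)
        for k in range(0,w,8):
            cv2.putText(c,str(x-w//2+k),(k*s,8),0,.3,(0,255,255));cv2.putText(c,str(y-w//2+k),(0,k*s+8),0,.3,(0,255,255))
            c[::4,k*s]=(0,255,255);c[k*s,::4]=(0,255,255)
        out.append(c)
    n=len(out)//2
    cv2.imwrite(f,np.vstack([np.hstack(out[:n]),np.hstack(out[n:])]))
tile([(178,190),(156,256),(320,220),(384,188),(271,147),(384,188)],"pics/crop1.png",6,44)
# pads by threshold
g=im.max(2)
for (x,y) in [(245,231),(418,257)]:
    m=(g<45).astype(np.uint8);n,l,st,ce=cv2.connectedComponentsWithStats(m);k=l[y,x];print(st[k],ce[k],px2w(d,ce[k],.004))
    c=cv2.findContours((l==k).astype(np.uint8),0,1)[0][0];R=cv2.minAreaRect(c);print(R)
    b=cv2.boxPoints(R);print([np.round(px2w(d,p,.004)[:2],4) for p in b])
E
```

```text
[ 223  210   44   43 1506] [244.50332005 230.9309429 ] [0.49179716 0.09097631 0.004     ]
((244.5, 231.0), (42.0, 43.0), 90.0)
[array([0.5432, 0.1443]), array([0.5432, 0.0387]), array([0.4405, 0.0382]), array([0.4405, 0.1428])]
[ 395  234   46   47 1631] [417.70570202 257.34580012] [ 0.42768727 -0.32965092  0.004     ]
((417.7599792480469, 257.32000732421875), (41.14365768432617, 40.249229431152344), 10.304845809936523)
[array([ 0.389 , -0.2711]), array([ 0.4847, -0.291 ]), array([ 0.4668, -0.3889]), array([ 0.3714, -0.3681])]
```

View pics/crop1.png

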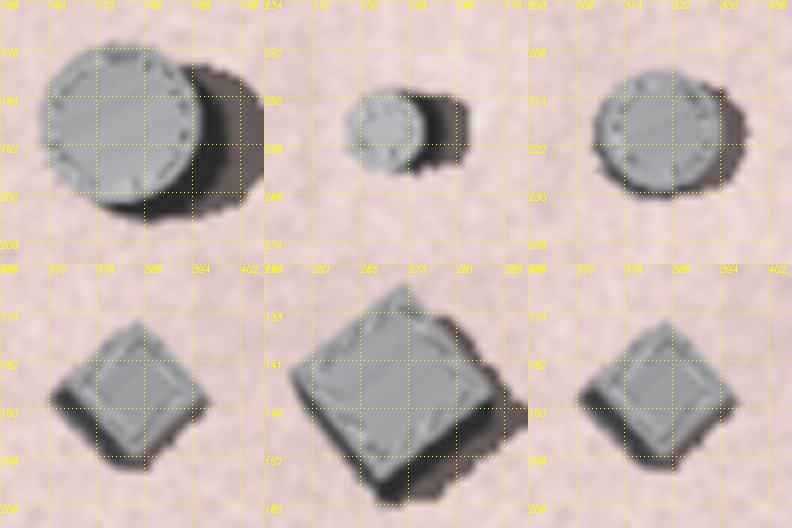

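The crop confirms that the plain grey steel square cup at (384,188) is square_small. The top faces stand out clearly from the desk, so I'll segment them with code.

```bash
cat > meas.py <<'E'
from h import *
H={'rs':(.034,155,256),'rm':(.045,320,220),'rl':(.056,177,189),'ss':(.036,384,188),'sl':(.05,271,147)}
def face(d,x,y,z,w=26):
    x0=x-w;y0=y-w
    s=6;p=cv2.resize(d["pixels"][y0:y+w,x0:x+w],None,fx=s,fy=s,interpolation=cv2.INTER_CUBIC).astype(int)
    m=((p[...,0]-p[...,1]<6)&(p.max(2)>85)).astype(np.uint8)
    m=cv2.morphologyEx(m,cv2.MORPH_CLOSE,np.ones((19,19)));m=cv2.morphologyEx(m,cv2.MORPH_OPEN,np.ones((15,15)))
    n,l=cv2.connectedComponents(m);k=l[w*s,w*s]
    c=max(cv2.findContours((l==k).astype(np.uint8),0,1)[0],key=cv2.contourArea)
    uv=(c[:,0]+.5)/s-.5+[x0,y0]
    P=np.array([px2w(d,q,z)[:2] for q in uv]).astype(np.float32)
    return uv,P
E
python3 - <<'E'
import pickle
from meas import *
d=pickle.load(open("top0.pkl","rb"))
im=cv2.resize(d["pixels"][:,:,::-1],None,fx=4,fy=4,interpolation=cv2.INTER_CUBIC)
for k,(z,x,y) in H.items():
    uv,P=face(d,x,y,z)
    R=cv2.minAreaRect(P*1000);M=cv2.moments(P*1000)
    print(k,"rect",np.round(R[0],1),np.round(R[1],1),round(R[2],1),"moment",M['m10']/M['m00'],M['m01']/M['m00'],"eqdiam",2*np.sqrt(abs(M['m00'])/np.pi),abs(M['m00'])**.5)
    cv2.polylines(im,[((uv+.5)*4).astype(int)],True,(0,0,255),1)
cv2.imwrite("pics/ov.png",im[440:1100,560:1700][:, :][::1,::1][:600*2:, :][:, ::1] if 0 else cv2.resize(im[460:1120,560:1680],(800,471),interpolation=cv2.INTER_AREA))
E
```

```text
rs rect [431.4 303. ] [30.6 29.9] 0.0 moment 431.0509720627577 302.32494356082725 eqdiam 31.192143933722097 27.64331781666243
rm rect [515.7 -89.2] [46.9 52. ] 44.8 moment 515.6297011982533 -89.06260994054257 eqdiam 49.143184265267664 43.552013098366515
rl rect [589.9 250.3] [62.5 62.5] 59.1 moment 589.1743492990016 250.21573100884308 eqdiam 62.622630045445035 55.49786088894026
ss rect [ 594.1 -242.2] [42.3 49. ] 42.6 moment 594.1769631440002 -242.0937109983609 eqdiam 49.18327947333079 43.58754655133369
sl rect [695.6  30. ] [58.  64.6] 38.6 moment 695.4003234651065 29.543582108571243 eqdiam 66.84411612880895 59.23905552144147
```

View pics/ov.png

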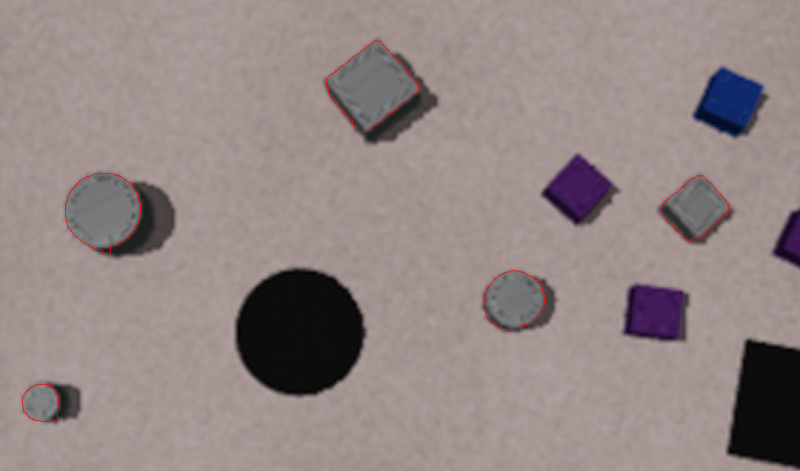

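```bash
sed -i 's/z,w=26):/z,w=26,th=85):/; s/>85)/>th)/' meas.py
python3 - <<'E'
import pickle
from meas import *
d=pickle.load(open("top0.pkl","rb"))
for k,(z,x,y) in H.items():
  print(k,d["pixels"][y,x])
  for th in(95,105,112):
    uv,P=face(d,x,y,z,th=th)
    R=cv2.minAreaRect(P*1000);M=cv2.moments(P*1000)
    print(th,"rect",np.round(R[0],1),np.round(R[1],1),round(R[2],1),"moment",round(M['m10']/M['m00'],1),round(M['m01']/M['m00'],1),"eq",2*np.sqrt(abs(M['m00'])/np.pi),abs(M['m00'])**.5)
E
```

```text
rs [129 131 132]
95 rect [431.4 303.2] [30.6 29.5] 0.0 moment 431.1 302.7 eq 30.687508959849957 27.19609671529179
105 rect [431.4 303.4] [30.6 29.1] 0.0 moment 431.3 303.3 eq 29.917371846425482 26.513580469084555
112 rect [431.4 303.6] [30.6 28.7] 0.0 moment 431.3 303.5 eq 29.595258818778817 26.228115230944972
rm [115 116 118]
95 rect [515.8 -88.7] [46.1 51.5] 44.8 moment 516.2 -88.8 eq 47.97996647512364 42.52113817257523
105 rect [517.2 -89.7] [44.9 45.8] 90.0 moment 517.0 -89.2 eq 45.97438910843282 40.74374150913518
112 rect [517.6 -89.9] [42.9 45.1] 89.7 moment 517.7 -89.4 eq 44.39549082701526 39.34447933959186
rl [123 123 124]
95 rect [589.  250.4] [62.9 61.4] 1.3 moment 589.7 250.5 eq 61.920780193987014 54.87586265295314
105 rect [589.7 250.8] [61.4 60.6] 1.3 moment 589.9 250.8 eq 61.39749131092282 54.41210995499155
112 rect [589.9 251. ] [61.  60.2] 1.3 moment 590.0 251.0 eq 61.0008851972528 54.060626938258004
ss [111 112 114]
95 rect [ 594.4 -241.9] [41.2 49. ] 42.4 moment 595.5 -242.2 eq 47.55894001767386 42.148013189655245
105 rect [ 597.9 -245.2] [40.  39.2] 41.4 moment 597.9 -245.3 eq 42.77782290094439 37.91085846706653
112 rect [ 598.7 -245.3] [39.1 38. ] 40.5 moment 599.6 -245.4 eq 40.55403026057251 35.940073552545286
sl [114 114 116]
95 rect [695.5  30.3] [57.4 64.3] 38.9 moment 695.6 29.7 eq 65.986141051494 58.47869490655754
105 rect [695.7  30.6] [56.7 63.8] 38.9 moment 697.3 28.9 eq 63.074603403174166 55.898411848147106
112 rect [698.2  28. ] [56.2 56.6] 38.8 moment 698.1 28.6 eq 60.79585599151331 53.878924535627476
```

```bash
cat > plan.py <<'E'
from h import *
import sys
from scipy.spatial.transform import Rotation as Ro
# usage: plan.py x y z(mm) yaw(deg, of tool y axis)
o=r.get_obs();p=np.array(o["tcp_pos"])*1e3;R=Ro.from_rotvec(o["orientation"]);M=R.as_matrix()
print("t",round(o["clock"],2),"tcp",np.round(p,1),"yaw",round(np.degrees(np.arctan2(M[1,1],M[0,1])),2),"tilt",round(np.degrees(np.arccos(-M[2,2])),2),"F",np.round(o["contact_force"],1),"w",round(o["grip_width"]*1e3,1),"j7",round(o["joints"][6],2))
if len(sys.argv)>4:
    x,y,z,a=map(float,sys.argv[1:5]);b=np.radians(a)
    yy=np.array([np.cos(b),np.sin(b),0]);zz=np.array([0,0,-1.]);T=np.c_[np.cross(yy,zz),yy,zz]
    rel=Ro.from_matrix(M.T@T).as_rotvec()
    print("shift",np.round(M.T@(np.array([x,y,z])-p)/150,4),"turn",np.round(rel/np.pi,4))
E
python3 plan.py 431.3 302.8 120 65
python3 - <<'E'
import pickle
from h import *
d=pickle.load(open("top0.pkl","rb"))
g=cv2.resize(d["pixels"][225:292,385:452],None,fx=8,fy=8,interpolation=cv2.INTER_CUBIC).max(2)
c=max(cv2.findContours((g<70).astype(np.uint8),0,1)[0],key=cv2.contourArea)
P=np.array([px2w(d,(q+.5)/8-.5+[385,225],.004)[:2] for q in c[:,0]]).astype(np.float32)*1000
R=cv2.minAreaRect(P);print("sq pad",R)
P=P-np.array(R[0]);
for a0 in range(4):
  th=np.radians(-10.7+90*a0);u=np.array([np.cos(th),np.sin(th)]);v=np.array([-u[1],u[0]])
  s=P[(P@u>40)&(abs(P@v)<38)];k=np.polyfit(s@v,s@u,1);print(a0,"edge dist",k[1],"ang",-10.7-np.degrees(k[0]))
g=cv2.resize(d["pixels"][200:262,215:277],None,fx=8,fy=8,interpolation=cv2.INTER_CUBIC).max(2)
c=max(cv2.findContours((g<70).astype(np.uint8),0,1)[0],key=cv2.contourArea)
P=np.array([px2w(d,(q+.5)/8-.5+[215,200],.004)[:2] for q in c[:,0]]).astype(np.float32)*1000
print("round pad",cv2.fitEllipse(P))
E
```

```text
t 0.1 tcp [278.  614.5 241.4] yaw 65.66 tilt 0.1 F [-0.4  0.9  0. ] w 85.4 j7 -0.08
shift [-1.7877 -1.4709  0.8121] turn [-0.0005  0.      0.0037]
sq pad ((427.85186767578125, -329.5032958984375), (100.24609375, 99.9674301147461), 79.3927230834961)
0 edge dist 49.09127814479501 ang -10.703891003533217
1 edge dist 49.40347924706633 ang -10.662817260537715
2 edge dist 49.20440467472572 ang -10.800769286410775
3 edge dist 49.334617154910276 ang -10.695226406381195
round pad ((492.08575439453125, 91.06590270996094), (107.4425048828125, 108.63359069824219), 175.10256958007812)
```

Emit:
{"op": "send_rows", "data": {"deltas": [[0.8,-0.9,-0.74,0.2,0,0,0],[0.8,-0.9,-0.74,0.2,0,0,0],[0.8,-0.9,-0.74,0.2,0,0,0],[0.8,-0.9,-0.74,0.2,0,0,0],[0.8,-0.9,-0.74,0.2,0,0,0],[0.8,-0.9,-0.74,0.2,0,0,0]], "squeeze": 40}}

```text
clock: 0.6
tcp_pos: [0.358, 0.4534, 0.2115]
orientation: [0.673, 3.068, -0.005]
contact_force: [0.7, -0.1, -0.2]
grip_width: 0.0681
```

Emit:
{"op": "send_rows", "data": {"deltas": [[0.8,-0.88,-0.73,0.6,0,0,0],[0.8,-0.88,-0.73,0.6,0,0,0],[0.8,-0.88,-0.73,0.6,0,0,0],[0.8,-0.88,-0.73,0.6,0,0,0],[0.8,-0.88,-0.73,0.6,0,0,0],[0.8,-0.88,-0.73,0.6,0,0,0],[0.8,-0.88,-0.73,0.6,0,0,0],[0.8,-0.88,-0.73,0.6,0,0,0]]}}

```text
clock: 1.27
tcp_pos: [0.4303, 0.3061, 0.1226]
orientation: [-0.66, -3.071, -0.002]
contact_force: [-0.2, 0.7, 0.4]
grip_width: 0.0685
```

```bash
python3 plan.py 431.3 302.8 17 65
```

```text
t 1.27 tcp [430.3 306.1 122.6] yaw 65.75 tilt 0.08 F [-0.2  0.7  0.4] w 68.5 j7 0.46
shift [-0.0157 -0.0182  0.7037] turn [ 0.0004 -0.0002  0.0042]
```

Emit:
{"op": "send_rows", "data": {"deltas": [[0.8,-0.008,-0.001,0.2,0,0,0.004],[0.8,-0.008,-0.001,0.4,0,0,0.004],[0.8,-0.008,-0.001,0.55,0,0,0.004],[0.8,-0.008,-0.001,0.63,0,0,0.004],[0.8,-0.008,-0.001,0.67,0,0,0.004],[0.8,-0.008,-0.001,0.69,0,0,0.004],[0.8,-0.008,-0.001,0.69,0,0,0.004],[0.8,-0.008,-0.001,0.69,0,0,0.004],[0.8,-0.008,-0.001,0.69,0,0,0.004]]}}

```text
clock: 2.02
tcp_pos: [0.4323, 0.3042, 0.0199]
orientation: [0.681, 3.066, 0.003]
contact_force: [-1.1, -0.2, 0.1]
grip_width: 0.0684
```

```bash
python3 plan.py 431.3 302.8 17 65
```

```text
t 2.02 tcp [432.3 304.2  19.9] yaw 64.94 tilt 0.13 F [-1.1 -0.2  0.1] w 68.4 j7 0.47
shift [ 0.0024 -0.0112  0.0196] turn [ 0.0007  0.0003 -0.0003]
```

Emit:
{"op": "send_rows", "data": {"deltas": [[0.8,0.002,-0.01,0.015,0,0,0],[0.5,0.002,-0.01,0.015,0,0,0],[0.1,0.002,-0.01,0.015,0,0,0],[0.1,0.002,-0.01,0.015,0,0,0],[0.1,0.002,-0.01,0.015,0,0,0],[0.1,0.002,-0.01,0.015,0,0,0],[0.1,0.002,-0.01,0.015,0,0,0],[0.1,0.002,-0.01,0.015,0,0,0]]}}

```text
clock: 2.68
tcp_pos: [0.4309, 0.3023, 0.0169]
orientation: [0.682, 3.067, 0.0]
contact_force: [-0.1, -0.4, 5.8]
grip_width: 0.0304
```

```bash
python3 plan.py 492 91 130 65
```

```text
t 2.68 tcp [430.9 302.3  16.9] yaw 64.93 tilt 0.02 F [-0.1 -0.4  5.8] w 30.4 j7 0.47
shift [-0.9661 -1.1028 -0.7541] turn [ 0.0001  0.     -0.0004]
```

Emit:
{"op": "send_rows", "data": {"deltas": [[0.1,0,0,-0.1,0,0,0],[0.1,0,0,-0.3,0,0,0],[0.1,-0.1,-0.15,-0.5,0,0,0],[0.1,-0.25,-0.3,-0.7,0,0,0],[0.1,-0.4,-0.5,-0.7,0,0,0],[0.1,-0.6,-0.7,-0.7,0,0,0],[0.1,-0.75,-0.85,-0.7,0,0,0],[0.1,-0.88,-0.97,-0.7,0,0,0],[0.1,-0.95,-1.0,-0.7,0,0,0],[0.1,-0.966,-1.0,-0.7,0,0,0],[0.1,-0.966,-1.0,-0.7,0,0,0],[0.1,-0.966,-1.0,-0.7,0,0,0]]}}

```text
clock: 3.68
tcp_pos: [0.498, 0.1068, 0.1213]
orientation: [-0.678, -3.067, -0.001]
contact_force: [-1.0, -0.1, -0.7]
grip_width: 0.0305
```

```bash
python3 plan.py 492 91 21 65; python3 -c "
from h import *
d=grab('top','pics/t1.png');c=d['pixels'][130:330,130:430,::-1];cv2.imwrite('pics/t1.png',cv2.resize(c,None,fx=2.6,fy=2.6,interpolation=2))"
```

```text
t 3.68 tcp [498.  106.8 121.3] yaw 65.06 tilt 0.05 F [-1.  -0.1 -0.7] w 30.5 j7 0.87
shift [-0.0088 -0.1123  0.6686] turn [ 0.0001 -0.0003  0.0004]
```

View pics/t1.png

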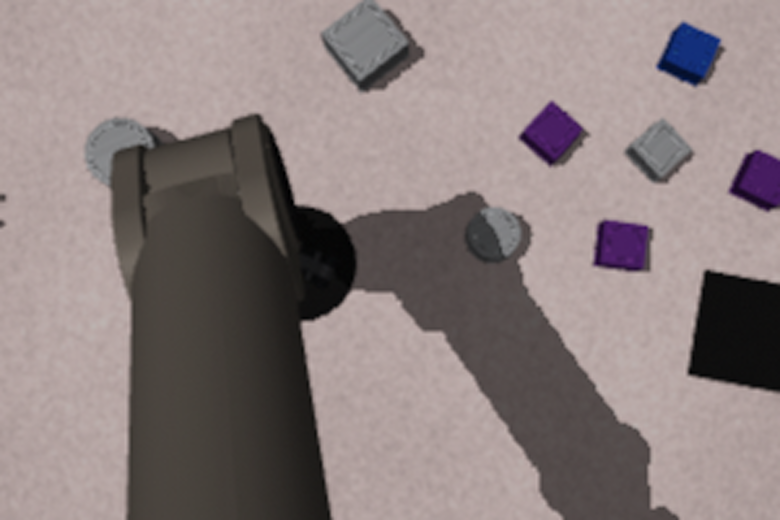

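The small round cup is held (width 30.5 mm). The arm hides the pad in the top view. Now I'll lower it.

Emit:
{"op": "send_rows", "data": {"deltas": [[0.1,-0.009,-0.09,0.1,0,0,0],[0.1,-0.009,-0.112,0.25,0,0,0],[0.1,-0.009,-0.112,0.4,0,0,0],[0.1,-0.009,-0.112,0.5,0,0,0],[0.1,-0.009,-0.112,0.58,0,0,0],[0.1,-0.009,-0.112,0.61,0,0,0],[0.1,-0.009,-0.112,0.61,0,0,0],[0.1,-0.009,-0.112,0.61,0,0,0],[0.1,-0.009,-0.112,0.61,0,0,0]]}}

```text
clock: 4.48
tcp_pos: [0.493, 0.0899, 0.0308]
orientation: [0.68, 3.066, 0.001]
contact_force: [-0.6, -1.0, -0.1]
grip_width: 0.0303
```

```bash
python3 plan.py 492 91 21 65
```

```text
t 4.48 tcp [493.   89.9  30.8] yaw 64.98 tilt 0.07 F [-0.6 -1.  -0.1] w 30.3 j7 0.93
shift [0.0092 0.0039 0.0652] turn [ 0.0003  0.0003 -0.0001]
```

Emit:
{"op": "send_rows", "data": {"deltas": [[0.1,0.009,0.004,0.02,0,0,0],[0.1,0.009,0.004,0.04,0,0,0],[0.1,0.009,0.004,0.055,0,0,0],[0.1,0.009,0.004,0.063,0,0,0],[0.1,0.009,0.004,0.067,0,0,0],[0.1,0.009,0.004,0.067,0,0,0],[0.1,0.009,0.004,0.067,0,0,0]]}}

```text
clock: 5.07
tcp_pos: [0.4916, 0.0904, 0.0209]
orientation: [-0.682, -3.067, -0.001]
contact_force: [-3.2, -0.3, 12.7]
grip_width: 0.0305
```

```bash
python3 plan.py 492 91 21 65
```

```text
t 5.07 tcp [491.6  90.4  20.9] yaw 64.93 tilt 0.03 F [-3.2 -0.3 12.7] w 30.5 j7 0.93
shift [-0.0007  0.0049 -0.0008] turn [ 0.0001 -0.0001 -0.0004]
```

Emit:
{"op": "send_rows", "data": {"deltas": [[0.25,0,0,0,0,0,0],[0.35,0,0,0,0,0,0],[0.5,0,0,-0.01,0,0,0],[0.6,0,0,-0.02,0,0,0],[0.6,0,0,-0.05,0,0,0],[0.6,0,0,-0.2,0,0,0],[0.7,0,0,-0.45,0,0,0],[0.8,-0.1,-0.2,-0.7,0,0,0],[0.9,-0.3,-0.5,-0.7,0,0,0],[0.9,-0.5,-0.8,-0.7,0,0,0],[0.9,-0.65,-1.0,-0.7,0,0,0],[0.9,-0.65,-1.0,-0.7,0,0,0],[0.9,-0.65,-1.0,-0.7,0,0,0],[0.9,-0.65,-1.0,-0.7,0,0,0]]}}

```text
clock: 6.23
tcp_pos: [0.5163, -0.0889, 0.1252]
orientation: [0.688, 3.065, -0.001]
contact_force: [0.5, 0.9, -1.4]
grip_width: 0.0768
```

```bash
python3 plan.py 516.8 -89.2 60 65; python3 -c "
from h import *
d=grab('top');c=d['pixels'][200:262,215:277,::-1];c=cv2.convertScaleAbs(c,alpha=1.5);a=cv2.resize(c,None,fx=7,fy=7,interpolation=2)
d=grab('side');c=d['pixels'][160:230,215:295,::-1];c=cv2.convertScaleAbs(c,alpha=1.3);b=cv2.resize(c,(496,434),interpolation=2)
cv2.imwrite('pics/t2.png',cv2.resize(np.hstack([a,b]),(800,373)))"
```

```text
t 6.23 tcp [516.3 -88.9 125.2] yaw 64.7 tilt 0.03 F [ 0.5  0.9 -1.4] w 76.8 j7 1.28
shift [-4.000e-03 -4.000e-04  4.345e-01] turn [-0.0001  0.0001 -0.0017]
```

View pics/t2.png

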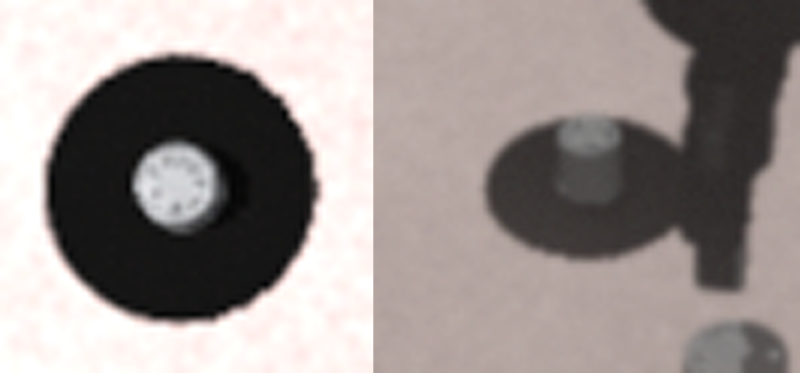

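The small cup stands upright near the middle of the pad, with its top at about px (243.8,230.2). I'll measure it while lowering over the medium cup.

Emit:
{"op": "send_rows", "data": {"deltas": [[0.9,-0.004,0,0.2,0,0,0],[0.9,-0.004,0,0.4,0,0,0],[0.9,-0.004,0,0.55,0,0,0],[0.9,-0.004,0,0.63,0,0,0],[0.9,-0.004,0,0.67,0,0,0],[0.9,-0.004,0,0.67,0,0,0],[0.9,-0.004,0,0.67,0,0,0],[0.9,-0.004,0,0.67,0,0,0]]}}

```text
clock: 7.0
tcp_pos: [0.5179, -0.087, 0.0257]
orientation: [0.681, 3.065, 0.001]
contact_force: [-0.1, 0.6, -0.2]
grip_width: 0.0765
```

```bash
python3 plan.py 516.8 -89.2 22 65; python3 - <<'E'
from meas import *
import pickle
d=pickle.load(open("top0.pkl","rb"));d=grab("top")
s=8;p=cv2.resize(d["pixels"][215:247,228:260],None,fx=s,fy=s,interpolation=cv2.INTER_CUBIC).max(2)
for th in(70,90,105):
    c=max(cv2.findContours((p>th).astype(np.uint8),0,1)[0],key=cv2.contourArea)
    P=np.array([px2w(d,(q+.5)/s-.5+[228,215],.038)[:2] for q in c[:,0]]).astype(np.float32)*1000
    M=cv2.moments(P);print(th,M['m10']/M['m00'],M['m01']/M['m00'],2*np.sqrt(abs(M['m00'])/np.pi),cv2.fitEllipse(P))
E
```

```text
t 7.0 tcp [517.9 -87.   25.7] yaw 64.96 tilt 0.12 F [-0.1  0.6 -0.2] w 76.5 j7 1.32
shift [ 0.0006 -0.0166  0.0245] turn [ 0.0003  0.0006 -0.0002]
70 491.3559458321793 89.90334677500518 32.51713420260543 ((491.3494873046875, 89.90740203857422), (32.41427993774414, 32.67951202392578), 26.449033737182617)
90 491.38675974360757 90.05298994112657 31.13130819409557 ((491.3806457519531, 90.062255859375), (30.893415451049805, 31.4252986907959), 30.227754592895508)
105 491.41513323356537 90.11790158411988 30.06446981985619 ((491.4111022949219, 90.12923431396484), (29.75336456298828, 30.429414749145508), 29.61164665222168)
```

Emit:
{"op": "send_rows", "data": {"deltas": [[0.9,0,-0.016,0.02,0,0,0],[0.7,0,-0.016,0.02,0,0,0],[0.5,0,-0.016,0.02,0,0,0],[0.3,0,-0.016,0.02,0,0,0],[0.3,0,-0.016,0.02,0,0,0],[0.3,0,-0.016,0.02,0,0,0],[0.3,0,-0.016,0.02,0,0,0],[0.3,0,-0.016,0.02,0,0,0]]}}

```text
clock: 7.72
tcp_pos: [0.5159, -0.0895, 0.022]
orientation: [0.682, 3.066, 0.0]
contact_force: [-0.9, 0.4, 5.9]
grip_width: 0.0471
```

```bash
python3 plan.py 492 91 130 65
```

```text
t 7.72 tcp [515.9 -89.5  22. ] yaw 64.91 tilt 0.01 F [-0.9  0.4  5.9] w 47.1 j7 1.33
shift [ 0.6546  1.0224 -0.7202] turn [ 0.      0.0001 -0.0005]
```

Emit:
{"op": "send_rows", "data": {"deltas": [[0.3,0,0,-0.1,0,0,0],[0.3,0,0,-0.3,0,0,0],[0.3,0.1,0.15,-0.5,0,0,0],[0.3,0.2,0.3,-0.7,0,0,0],[0.3,0.35,0.5,-0.7,0,0,0],[0.3,0.5,0.75,-0.7,0,0,0],[0.3,0.6,0.92,-0.7,0,0,0],[0.3,0.655,1.0,-0.7,0,0,0],[0.3,0.655,1.0,-0.7,0,0,0],[0.3,0.655,1.0,-0.7,0,0,0],[0.3,0.655,1.0,-0.7,0,0,0]]}}

```text
clock: 8.63
tcp_pos: [0.4904, 0.087, 0.1264]
orientation: [-0.683, -3.066, 0.001]
contact_force: [0.4, -0.0, -1.2]
grip_width: 0.0471
```

```bash
python3 plan.py 492 91 80 65
```

```text
t 8.63 tcp [490.4  87.  126.4] yaw 64.87 tilt 0.04 F [ 0.4 -0.  -1.2] w 47.1 j7 0.91
shift [0.0015 0.0291 0.3094] turn [-0.0002  0.     -0.0007]
```

Emit:
{"op": "send_rows", "data": {"deltas": [[0.3,0,0.023,0.1,0,0,0],[0.3,0,0.023,0.2,0,0,0],[0.3,0,0.023,0.3,0,0,0],[0.3,0,0.023,0.34,0,0,0],[0.3,0,0.023,0.34,0,0,0],[0.3,0,0.023,0.34,0,0,0],[0.3,0,0.023,0.34,0,0,0],[0.3,0,0.023,0.34,0,0,0]]}}

```text
clock: 9.3
tcp_pos: [0.4926, 0.0911, 0.0763]
orientation: [0.682, 3.065, 0.001]
contact_force: [0.5, 0.1, -0.4]
grip_width: 0.047
```

```bash
python3 plan.py 492 90.7 26 65
```

```text
t 9.3 tcp [492.6  91.1  76.3] yaw 64.91 tilt 0.09 F [ 0.5  0.1 -0.4] w 47.0 j7 0.92
shift [ 0.0025 -0.0046  0.3354] turn [ 0.0003  0.0004 -0.0005]
```

Emit:
{"op": "send_rows", "data": {"deltas": [[0.3,0.002,-0.004,0.04,0,0,0],[0.3,0.002,-0.004,0.09,0,0,0],[0.3,0.002,-0.004,0.14,0,0,0],[0.3,0.002,-0.004,0.19,0,0,0],[0.3,0.002,-0.004,0.24,0,0,0],[0.3,0.002,-0.004,0.27,0,0,0],[0.3,0.002,-0.004,0.29,0,0,0],[0.3,0.002,-0.004,0.305,0,0,0],[0.3,0.002,-0.004,0.315,0,0,0],[0.3,0.002,-0.004,0.315,0,0,0],[0.3,0.002,-0.004,0.315,0,0,0]]}}

```text
clock: 10.22
tcp_pos: [0.4915, 0.0909, 0.0284]
orientation: [0.682, 3.067, 0.0]
contact_force: [-0.9, 0.3, -1.0]
grip_width: 0.047
```

```bash
python3 plan.py 492 90.7 26 65
```

```text
t 10.22 tcp [491.5  90.9  28.4] yaw 64.94 tilt 0.02 F [-0.9  0.3 -1. ] w 47.0 j7 0.94
shift [-0.0036  0.0002  0.0158] turn [ 0.0001  0.0001 -0.0003]
```

Emit:
{"op": "send_rows", "data": {"deltas": [[0.3,0,0,0.01,0,0,0],[0.3,0,0,0.018,0,0,0],[0.3,0,0,0.018,0,0,0],[0.4,0,0,0.018,0,0,0],[0.5,0,0,0.015,0,0,0],[0.6,0,0,0.01,0,0,0],[0.7,0,0,0,0,0,0],[0.8,0,0,-0.03,0,0,0],[0.8,0,0,-0.2,0,0,0],[0.9,0,0,-0.45,0,0,0],[1.0,0,0.2,-0.7,0,0,0],[1.0,-0.1,0.45,-0.7,0,0,0],[1.0,-0.15,0.7,-0.7,0,0,0],[1.0,-0.15,0.9,-0.7,0,0,0],[1.0,-0.15,1.0,-0.7,0,0,0],[1.0,-0.15,1.0,-0.7,0,0,0],[1.0,-0.15,1.0,-0.7,0,0,0]]}}

```text
clock: 11.63
tcp_pos: [0.575, 0.2178, 0.1331]
orientation: [-0.679, -3.067, 0.001]
contact_force: [-1.0, -0.6, -1.1]
grip_width: 0.0853
```

```bash
python3 plan.py 589.8 250.6 70 65; python3 -c "
from h import *
d=grab('top');c=d['pixels'][200:262,215:277,::-1];c=cv2.convertScaleAbs(c,alpha=1.5);a=cv2.resize(c,None,fx=7,fy=7,interpolation=2)
d=grab('side');c=d['pixels'][160:230,215:295,::-1];c=cv2.convertScaleAbs(c,alpha=1.3);b=cv2.resize(c,(496,434),interpolation=2)
cv2.imwrite('pics/t3.png',cv2.resize(np.hstack([a,b]),(800,373)))"
```

```text
t 11.63 tcp [575.  217.8 133.1] yaw 65.03 tilt 0.03 F [-1.  -0.6 -1.1] w 85.3 j7 0.75
shift [0.0028 0.2404 0.4205] turn [-0.0002 -0.0001  0.0001]
```

View pics/t3.png

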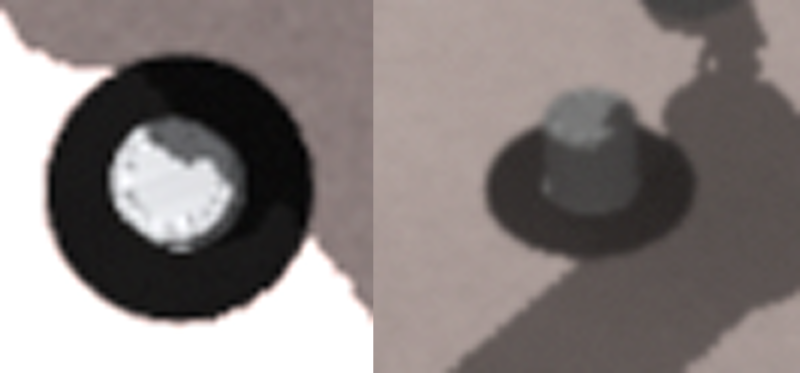

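The medium cup stands level over the small one, in the middle of the pad. Next is the large cup.

Emit:
{"op": "send_rows", "data": {"deltas": [[1.0,0.003,0.2,0.05,0,0,0],[1.0,0.003,0.24,0.2,0,0,0],[1.0,0.003,0.24,0.4,0,0,0],[1.0,0.003,0.24,0.55,0,0,0],[1.0,0.003,0.24,0.64,0,0,0],[1.0,0.003,0.24,0.68,0,0,0],[1.0,0.003,0.24,0.68,0,0,0],[1.0,0.003,0.24,0.68,0,0,0],[1.0,0.003,0.24,0.68,0,0,0]]}}

```text
clock: 12.48
tcp_pos: [0.5912, 0.2501, 0.0329]
orientation: [0.682, 3.065, 0.002]
contact_force: [0.3, 0.7, 0.4]
grip_width: 0.0851
```

```bash
python3 plan.py 589.8 250.6 28 65
```

```text
t 12.48 tcp [591.2 250.1  32.9] yaw 64.91 tilt 0.14 F [0.3 0.7 0.4] w 85.1 j7 0.73
shift [ 0.0099 -0.0011  0.0324] turn [ 0.0006  0.0005 -0.0005]
```

Emit:
{"op": "send_rows", "data": {"deltas": [[1.0,0.01,0,0.02,0,0,0],[0.9,0.01,0,0.03,0,0,0],[0.7,0.01,0,0.03,0,0,0],[0.5,0.01,0,0.03,0,0,0],[0.5,0.01,0,0.03,0,0,0],[0.5,0.01,0,0.03,0,0,0],[0.5,0.01,0,0.03,0,0,0],[0.5,0.01,0,0.03,0,0,0]]}}

```text
clock: 13.15
tcp_pos: [0.5889, 0.251, 0.0273]
orientation: [0.681, 3.067, 0.001]
contact_force: [-1.8, 0.4, 6.0]
grip_width: 0.0625
```

```bash
python3 plan.py 492 91 130 65
```

```text
t 13.15 tcp [588.9 251.   27.3] yaw 64.95 tilt 0.03 F [-1.8  0.4  6. ] w 62.5 j7 0.73
shift [ 0.1335 -1.2393 -0.6855] turn [ 0.0002  0.     -0.0003]
```

Emit:
{"op": "send_rows", "data": {"deltas": [[0.5,0,0,-0.1,0,0,0],[0.5,0,0,-0.3,0,0,0],[0.5,0,-0.1,-0.5,0,0,0],[0.5,0,-0.25,-0.7,0,0,0],[0.5,0.03,-0.45,-0.75,0,0,0],[0.5,0.06,-0.65,-0.75,0,0,0],[0.5,0.1,-0.85,-0.75,0,0,0],[0.5,0.13,-1.0,-0.75,0,0,0],[0.5,0.133,-1.0,-0.75,0,0,0]]}}

```text
clock: 13.9
tcp_pos: [0.5038, 0.1179, 0.1387]
orientation: [-0.689, -3.062, 0.006]
contact_force: [0.1, -1.1, -1.0]
grip_width: 0.0626
```

Emit:
{"op": "send_rows", "data": {"deltas": [[0.5,0,-0.15,0.05,0,0,0],[0.5,0,-0.239,0.1,0,0,0],[0.5,0,-0.239,0.2,0,0,0],[0.5,0,-0.239,0.25,0,0,0],[0.5,0,-0.239,0.25,0,0,0],[0.5,0,-0.239,0.25,0,0,0],[0.5,0,-0.239,0.25,0,0,0],[0.5,0,-0.239,0.25,0,0,0]]}}

```text
clock: 14.57
tcp_pos: [0.4926, 0.0913, 0.1022]
orientation: [0.68, 3.066, 0.001]
contact_force: [-0.7, -0.2, -1.1]
grip_width: 0.0629
```

```bash
python3 plan.py 492 91 31.3 65
```

```text
t 14.57 tcp [492.6  91.3 102.2] yaw 64.97 tilt 0.06 F [-0.7 -0.2 -1.1] w 62.9 j7 0.92
shift [ 0.003  -0.0037  0.4727] turn [ 0.0002  0.0002 -0.0001]
```

Emit:
{"op": "send_rows", "data": {"deltas": [[0.5,0.003,-0.004,0.06,0,0,0],[0.5,0.003,-0.004,0.12,0,0,0],[0.5,0.003,-0.004,0.17,0,0,0],[0.5,0.003,-0.004,0.22,0,0,0],[0.5,0.003,-0.004,0.27,0,0,0],[0.5,0.003,-0.004,0.32,0,0,0],[0.5,0.003,-0.004,0.37,0,0,0],[0.5,0.003,-0.004,0.41,0,0,0],[0.5,0.003,-0.004,0.435,0,0,0],[0.5,0.003,-0.004,0.45,0,0,0],[0.5,0.003,-0.004,0.45,0,0,0],[0.5,0.003,-0.004,0.45,0,0,0]]}}

```text
clock: 15.57
tcp_pos: [0.4914, 0.0904, 0.0343]
orientation: [0.682, 3.067, 0.0]
contact_force: [-0.4, 0.4, -2.3]
grip_width: 0.0623
```

```bash
python3 plan.py 492 91 31.3 65
```

```text
t 15.57 tcp [491.4  90.4  34.3] yaw 64.94 tilt 0.01 F [-0.4  0.4 -2.3] w 62.3 j7 0.94
shift [-0.0019  0.0052  0.0201] turn [ 0.      0.     -0.0004]
```

Emit:
{"op": "send_rows", "data": {"deltas": [[0.5,-0.001,0.005,0.012,0,0,0],[0.5,-0.001,0.005,0.022,0,0,0],[0.5,-0.001,0.005,0.022,0,0,0],[0.6,-0.001,0.005,0.022,0,0,0],[0.7,-0.001,0.005,0.02,0,0,0],[0.8,-0.001,0.005,0.015,0,0,0],[0.9,-0.001,0.005,0.01,0,0,0],[1.0,-0.001,0.005,0,0,0,0],[1.0,-0.001,0.005,-0.05,0,0,0],[1.0,-0.001,0.005,-0.25,0,0,0],[1.0,-0.001,0.005,-0.5,0,0,0],[0.8,-0.1,-0.1,-0.7,0,0,0],[0.7,-0.3,-0.3,-0.7,0,0,0],[0.7,-0.5,-0.5,-0.7,0,0,0.05],[0.7,-0.7,-0.7,-0.7,0,0,0.08],[0.7,-0.8,-0.87,-0.7,0,0,0.1],[0.7,-0.8,-0.87,-0.7,0,0,0.13],[0.7,-0.8,-0.87,-0.7,0,0,0.13],[0.7,-0.8,-0.87,-0.7,0,0,0.13]]}}

```text
clock: 17.15
tcp_pos: [0.5446, -0.0781, 0.1395]
orientation: [-1.285, -2.866, -0.001]
contact_force: [-0.5, 0.6, -0.3]
grip_width: 0.0598
```

```bash
python3 plan.py 597.9 -245.2 110 41.4; python3 -c "
from h import *
d=grab('top');c=d['pixels'][200:262,215:277,::-1];c=cv2.convertScaleAbs(c,alpha=1.5);a=cv2.resize(c,None,fx=7,fy=7,interpolation=2)
d=grab('side');c=d['pixels'][160:230,215:295,::-1];c=cv2.convertScaleAbs(c,alpha=1.3);b=cv2.resize(c,(496,434),interpolation=2)
cv2.imwrite('pics/t4.png',cv2.resize(np.hstack([a,b]),(800,373)))"
```

```text
t 17.15 tcp [544.6 -78.1 139.5] yaw 41.7 tilt 0.03 F [-0.5  0.6 -0.3] w 59.8 j7 0.92
shift [-1.0684 -0.4756  0.196 ] turn [ 0.0001 -0.0001  0.0016]
```

View pics/t4.png

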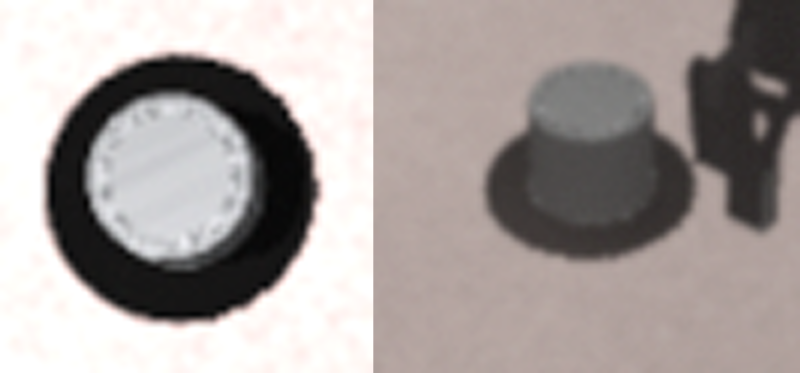

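The round nest is complete, level and central. Now the small square cup.

Emit:
{"op": "send_rows", "data": {"deltas": [[0.7,-0.25,-0.12,0,0,0,0.002],[0.7,-0.5,-0.25,0,0,0,0.002],[0.7,-0.75,-0.38,0,0,0,0.002],[0.7,-1.0,-0.476,0.1,0,0,0.002],[0.7,-1.0,-0.476,0.1,0,0,0.002],[0.7,-1.0,-0.476,0.1,0,0,0.002],[0.7,-1.0,-0.476,0.1,0,0,0.002],[0.7,-1.0,-0.476,0.1,0,0,0.002],[0.7,-1.0,-0.476,0.1,0,0,0.002]]}}

```text
clock: 18.0
tcp_pos: [0.5912, -0.2357, 0.1246]
orientation: [-1.293, -2.863, -0.002]
contact_force: [-0.2, -0.7, -0.9]
grip_width: 0.0601
```

```bash
python3 plan.py 597.9 -245.2 60 41.4; python3 - <<'E'
from h import *
import cv2
d=grab("top")
s=6;x0,y0=222,208;p=cv2.resize(d["pixels"][208:254,222:268],None,fx=s,fy=s,interpolation=cv2.INTER_CUBIC).max(2)
n,l=cv2.connectedComponents((p>95).astype(np.uint8));k=l[23*s,22*s]
c=max(cv2.findContours((l==k).astype(np.uint8),0,1)[0],key=cv2.contourArea)
P=np.array([px2w(d,(q+.5)/s-.5+[x0,y0],.060)[:2] for q in c[:,0]]).astype(np.float32)*1000
print("large",cv2.fitEllipse(P),cv2.minEnclosingCircle(P))
E
```

```text
t 18.0 tcp [ 591.2 -235.7  124.6] yaw 41.39 tilt 0.08 F [-0.2 -0.7 -0.9] w 60.1 j7 1.19
shift [-0.0776 -0.0091  0.4304] turn [ 0.0004 -0.0002 -0.    ]
large ((492.78302001953125, 90.29300689697266), (62.2147102355957, 62.52348327636719), 69.03852844238281) ((492.55364990234375, 90.21134185791016), 32.031063079833984)
```

Emit:
{"op": "send_rows", "data": {"deltas": [[0.7,-0.07,-0.002,0.05,0,0,0],[0.7,-0.07,-0.002,0.2,0,0,0],[0.7,-0.07,-0.002,0.4,0,0,0],[0.7,-0.07,-0.002,0.55,0,0,0],[0.7,-0.07,-0.002,0.65,0,0,0],[0.7,-0.07,-0.002,0.68,0,0,0],[0.7,-0.07,-0.002,0.68,0,0,0],[0.7,-0.07,-0.002,0.68,0,0,0],[0.7,-0.07,-0.002,0.68,0,0,0]]}}

```text
clock: 18.8
tcp_pos: [0.5986, -0.2469, 0.0237]
orientation: [1.297, 2.858, 0.0]
contact_force: [0.1, 1.6, 0.0]
grip_width: 0.0595
```

```bash
python3 plan.py 597.9 -245.2 17 41.4
```

```text
t 18.8 tcp [ 598.6 -246.9   23.7] yaw 41.18 tilt 0.15 F [0.1 1.6 0. ] w 59.5 j7 1.24
shift [0.0118 0.0038 0.045 ] turn [ 0.0004  0.0007 -0.0012]
```

Emit:
{"op": "send_rows", "data": {"deltas": [[0.7,0.011,0.003,0.02,0,0,-0.001],[0.7,0.011,0.003,0.038,0,0,-0.001],[0.6,0.011,0.003,0.038,0,0,-0.001],[0.4,0.011,0.003,0.038,0,0,-0.001],[0.2,0.011,0.003,0.038,0,0,-0.001],[0.2,0.011,0.003,0.038,0,0,-0.001],[0.2,0.011,0.003,0.038,0,0,-0.001],[0.2,0.011,0.003,0.038,0,0,-0.001],[0.2,0.011,0.003,0.038,0,0,-0.001]]}}

```text
clock: 19.55
tcp_pos: [0.5969, -0.2449, 0.0168]
orientation: [1.294, 2.862, 0.0]
contact_force: [-1.0, -0.2, 4.5]
grip_width: 0.0395
```

```bash
python3 plan.py 427.8 -329.5 120 -10.7
```

```text
t 19.55 tcp [ 596.9 -244.9   16.8] yaw 41.36 tilt 0.03 F [-1.  -0.2  4.5] w 39.5 j7 1.24
shift [ 0.3213 -1.2188 -0.6883] turn [1.000e-04 1.000e-04 2.892e-01]
```

Emit:
{"op": "send_rows", "data": {"deltas": [[0.2,0,0,-0.1,0,0,0],[0.2,0,0,-0.3,0,0,0],[0.2,0,0,-0.5,0,0,0],[0.2,0,-0.1,-0.68,0,0,0.04],[0.2,0.05,-0.25,-0.7,0,0,0.08],[0.2,0.1,-0.45,-0.7,0,0,0.12],[0.2,0.2,-0.65,-0.7,0,0,0.16],[0.2,0.28,-0.85,-0.7,0,0,0.2],[0.2,0.321,-1.0,-0.7,0,0,0.24],[0.2,0.321,-1.0,-0.7,0,0,0.28],[0.2,0.321,-1.0,-0.7,0,0,0.289],[0.2,0.321,-1.0,-0.7,0,0,0.289],[0.2,0.321,-1.0,-0.7,0,0,0.289],[0.2,0.321,-1.0,-0.7,0,0,0.289]]}}

```text
clock: 20.72
tcp_pos: [0.4526, -0.3075, 0.1218]
orientation: [2.416, 2.008, 0.001]
contact_force: [-1.2, 0.0, -0.3]
grip_width: 0.0394
```

```bash
python3 plan.py 427.8 -329.5 30 -10.7
```

```text
t 20.72 tcp [ 452.6 -307.5  121.8] yaw -10.54 tilt 0.03 F [-1.2  0.  -0.3] w 39.4 j7 0.64
shift [-0.1745 -0.1361  0.6122] turn [ 0.0001 -0.0001  0.0009]
```

Emit:
{"op": "send_rows", "data": {"deltas": [[0.2,-0.12,-0.1,0.1,0,0,0.001],[0.2,-0.174,-0.136,0.2,0,0,0.001],[0.2,-0.174,-0.136,0.35,0,0,0.001],[0.2,-0.174,-0.136,0.47,0,0,0.001],[0.2,-0.174,-0.136,0.54,0,0,0.001],[0.2,-0.174,-0.136,0.58,0,0,0.001],[0.2,-0.174,-0.136,0.6,0,0,0.001],[0.2,-0.174,-0.136,0.6,0,0,0.001],[0.2,-0.174,-0.136,0.6,0,0,0.001],[0.2,-0.174,-0.136,0.6,0,0,0.001]]}}

```text
clock: 21.55
tcp_pos: [0.428, -0.33, 0.0323]
orientation: [2.42, 2.001, 0.001]
contact_force: [-0.1, 0.2, -0.3]
grip_width: 0.0396
```

```bash
python3 plan.py 427.8 -329.5 20.8 -10.7
```

```text
t 21.55 tcp [ 428.  -330.    32.3] yaw -10.82 tilt 0.08 F [-0.1  0.2 -0.3] w 39.6 j7 0.79
shift [ 0.0028 -0.0023  0.077 ] turn [ 0.0004  0.0001 -0.0007]
```

Emit:
{"op": "send_rows", "data": {"deltas": [[0.2,0.002,-0.002,0.03,0,0,-0.001],[0.2,0.002,-0.002,0.055,0,0,-0.001],[0.2,0.002,-0.002,0.07,0,0,-0.001],[0.2,0.002,-0.002,0.079,0,0,-0.001],[0.2,0.002,-0.002,0.079,0,0,-0.001],[0.2,0.002,-0.002,0.079,0,0,-0.001]]}}

```text
clock: 22.05
tcp_pos: [0.4272, -0.3291, 0.0207]
orientation: [-2.418, -2.005, -0.002]
contact_force: [-3.7, 4.8, 15.8]
grip_width: 0.0395
```

```bash
python3 plan.py 427.8 -329.5 20.8 -10.7
```

```text
t 22.05 tcp [ 427.2 -329.1   20.7] yaw -10.67 tilt 0.08 F [-3.7  4.8 15.8] w 39.5 j7 0.81
shift [-0.0017  0.0044 -0.0003] turn [ 0.0001 -0.0004  0.0002]
```

Emit:
{"op": "send_rows", "data": {"deltas": [[0.3,0,0,0,0,0,0],[0.4,0,0,0,0,0,0],[0.5,0,0,-0.01,0,0,0],[0.7,0,0,-0.02,0,0,0],[0.7,0,0,-0.05,0,0,0],[0.7,0,0,-0.2,0,0,0],[0.8,0,0,-0.45,0,0,0],[0.9,0.1,0.05,-0.7,0,0,0],[1.0,0.3,0.13,-0.75,0,0,0],[1.0,0.55,0.25,-0.75,0,0,0],[1.0,0.8,0.38,-0.75,0,0,0],[1.0,1.0,0.5,-0.75,0,0,0]]}}

```text
clock: 23.05
tcp_pos: [0.5301, -0.193, 0.1328]
orientation: [2.417, 2.007, 0.002]
contact_force: [-0.1, -0.1, 0.0]
grip_width: 0.0851
```

Emit:
{"op": "send_rows", "data": {"deltas": [[1.0,0.25,0.12,0,0,0,0.03],[1.0,0.5,0.25,0,0,0,0.06],[1.0,0.75,0.37,0,0,0,0.1],[1.0,1.0,0.5,0,0,0,0.14],[1.0,1.0,0.5,0,0,0,0.18],[1.0,1.0,0.5,0,0,0,0.225],[1.0,1.0,0.5,0,0,0,0.225],[1.0,1.0,0.5,0,0,0,0.225],[1.0,1.0,0.5,0,0,0,0.225]]}}

```text
clock: 23.8
tcp_pos: [0.6297, -0.0629, 0.1322]
orientation: [2.961, 1.048, -0.001]
contact_force: [0.3, -0.7, 0.6]
grip_width: 0.0856
```

```bash
python3 plan.py 698 28.2 100 -51.2; python3 - <<'E'
from h import *
d=grab('top');x0,y0=392,231;c=d['pixels'][y0:y0+54,x0:x0+54]
a=cv2.resize(cv2.convertScaleAbs(c[:,:,::-1],alpha=1.5),None,fx=8,fy=8,interpolation=2)
e=grab('side');b=cv2.resize(cv2.convertScaleAbs(e['pixels'][285:355,235:315,::-1],alpha=1.3),(494,432),interpolation=2)
cv2.imwrite('pics/t5.png',cv2.resize(np.hstack([a,b]),(800,373)))
s=8;p=cv2.resize(c,None,fx=s,fy=s,interpolation=cv2.INTER_CUBIC).max(2)[12*s:42*s,12*s:42*s]
for th in(70,85,100):
    k=max(cv2.findContours((p>th).astype(np.uint8),0,1)[0],key=cv2.contourArea)
    P=np.array([px2w(d,(q+.5)/s-.5+[x0+12,y0+12],.040)[:2] for q in k[:,0]]).astype(np.float32)*1000
    M=cv2.moments(P);print(th,cv2.minAreaRect(P),M['m10']/M['m00'],M['m01']/M['m00'])
E
```

```text
t 23.8 tcp [629.7 -62.9 132.2] yaw -51.03 tilt 0.02 F [ 0.3 -0.7  0.6] w 85.6 j7 -0.43
shift [ 0.7361 -0.186   0.2147] turn [0.     0.0001 0.0009]
70 ((426.2134704589844, -329.3058776855469), (43.09626007080078, 43.118370056152344), 80.19413757324219) 426.4768022497587 -329.37579408312916
85 ((426.19244384765625, -329.6219482421875), (41.66544723510742, 42.039615631103516), 80.5133285522461) 426.496936057366 -329.569810530458
100 ((426.3294982910156, -329.78131103515625), (40.28325271606445, 40.89933776855469), 80.20237731933594) 426.515121794524 -329.6694643405441
```

View pics/t5.png

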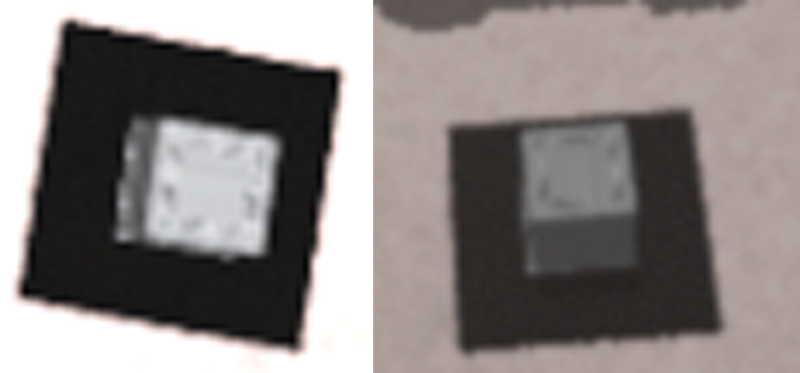

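The small square cup stands level in the middle of its pad with its sides parallel. It measures about 1 mm off centre and within 1°. Now the large square one.

Emit:
{"op": "send_rows", "data": {"deltas": [[1.0,0.25,-0.06,0,0,0,0.001],[1.0,0.5,-0.12,0,0,0,0.001],[1.0,0.7,-0.186,0.05,0,0,0.001],[1.0,0.736,-0.186,0.2,0,0,0.001],[1.0,0.736,-0.186,0.4,0,0,0.001],[1.0,0.736,-0.186,0.55,0,0,0.001],[1.0,0.736,-0.186,0.65,0,0,0.001],[1.0,0.736,-0.186,0.68,0,0,0.001],[1.0,0.736,-0.186,0.68,0,0,0.001],[1.0,0.736,-0.186,0.68,0,0,0.001],[1.0,0.736,-0.186,0.68,0,0,0.001]]}}

```text
clock: 24.82
tcp_pos: [0.6997, 0.0282, 0.032]
orientation: [2.964, 1.039, 0.004]
contact_force: [-0.4, -0.2, 0.1]
grip_width: 0.0852
```

```bash
python3 plan.py 698 28.2 24 -51.2
```

```text
t 24.82 tcp [699.7  28.2  32. ] yaw -51.36 tilt 0.15 F [-0.4 -0.2  0.1] w 85.2 j7 -0.53
shift [-0.0093 -0.0071  0.0535] turn [ 0.0005 -0.0007 -0.0009]
```

Emit:
{"op": "send_rows", "data": {"deltas": [[1.0,-0.009,-0.007,0.025,0,0,-0.001],[1.0,-0.009,-0.007,0.048,0,0,-0.001],[0.9,-0.009,-0.007,0.048,0,0,-0.001],[0.7,-0.009,-0.007,0.048,0,0,-0.001],[0.5,-0.009,-0.007,0.048,0,0,-0.001],[0.4,-0.009,-0.007,0.048,0,0,-0.001],[0.4,-0.009,-0.007,0.048,0,0,-0.001],[0.4,-0.009,-0.007,0.048,0,0,-0.001],[0.4,-0.009,-0.007,0.048,0,0,-0.001]]}}

```text
clock: 25.57
tcp_pos: [0.6972, 0.0286, 0.0233]
orientation: [2.963, 1.045, 0.001]
contact_force: [0.8, -0.2, 2.2]
grip_width: 0.0577
```

```bash
python3 plan.py 427.8 -329.5 130 -10.7
```

```text
t 25.57 tcp [697.2  28.6  23.3] yaw -51.16 tilt 0.03 F [ 0.8 -0.2  2.2] w 57.7 j7 -0.52
shift [-2.8958  0.7337 -0.7124] turn [ 2.000e-04 -1.000e-04 -2.248e-01]
```

Emit:
{"op": "send_rows", "data": {"deltas": [[0.4,0,0,-0.1,0,0,0],[0.4,0,0,-0.3,0,0,0],[0.4,0,0,-0.5,0,0,0],[0.4,-0.1,0.02,-0.7,0,0,0],[0.4,-0.25,0.06,-0.75,0,0,0],[0.4,-0.45,0.12,-0.75,0,0,0],[0.4,-0.7,0.18,-0.75,0,0,0],[0.4,-0.95,0.24,-0.75,0,0,0]]}}

```text
clock: 26.23
tcp_pos: [0.6075, -0.0891, 0.1363]
orientation: [-2.962, -1.047, -0.001]
contact_force: [-0.4, -0.7, -1.9]
grip_width: 0.0575
```

Emit:
{"op": "send_rows", "data": {"deltas": [[0.4,-0.25,0.06,0,0,0,0],[0.4,-0.5,0.12,0,0,0,0],[0.4,-0.75,0.18,0,0,0,0],[0.4,-0.97,0.24,0,0,0,0]]}}

```text
clock: 26.57
tcp_pos: [0.5153, -0.2096, 0.1361]
orientation: [-2.963, -1.043, 0.0]
contact_force: [-0.0, -0.6, -2.4]
grip_width: 0.0574
```

Emit:
{"op": "send_rows", "data": {"deltas": [[0.4,-0.25,0.06,0,0,0,-0.03],[0.4,-0.5,0.12,0,0,0,-0.065],[0.4,-0.7,0.18,0,0,0,-0.1],[0.4,-0.85,0.22,0,0,0,-0.135],[0.4,-0.95,0.25,0,0,0,-0.17],[0.4,-0.976,0.254,0,0,0,-0.205],[0.4,-0.976,0.254,0,0,0,-0.225],[0.4,-0.976,0.254,0,0,0,-0.225],[0.4,-0.976,0.254,0,0,0,-0.225],[0.4,-0.976,0.254,0,0,0,-0.225]]}}

```text
clock: 27.4
tcp_pos: [0.4277, -0.3292, 0.1357]
orientation: [-2.42, -2.004, -0.0]
contact_force: [0.1, 0.3, -2.0]
grip_width: 0.0578
```

```bash
python3 plan.py 427.4 -329.5 75 -10.7
```

```text
t 27.4 tcp [ 427.7 -329.2  135.7] yaw -10.75 tilt 0.01 F [ 0.1  0.3 -2. ] w 57.8 j7 0.68
shift [-0.0026 -0.0013  0.4048] turn [ 0.     -0.0001 -0.0003]
```

Emit:
{"op": "send_rows", "data": {"deltas": [[0.4,-0.002,-0.001,0.08,0,0,0],[0.4,-0.002,-0.001,0.18,0,0,0],[0.4,-0.002,-0.001,0.28,0,0,0],[0.4,-0.002,-0.001,0.36,0,0,0],[0.4,-0.002,-0.001,0.41,0,0,0],[0.4,-0.002,-0.001,0.41,0,0,0],[0.4,-0.002,-0.001,0.46,0,0,0],[0.4,-0.002,-0.001,0.51,0,0,0],[0.4,-0.002,-0.001,0.56,0,0,0],[0.4,-0.002,-0.001,0.61,0,0,0],[0.4,-0.002,-0.001,0.65,0,0,0],[0.4,-0.002,-0.001,0.68,0,0,0],[0.4,-0.002,-0.001,0.7,0,0,0],[0.4,-0.002,-0.001,0.7,0,0,0],[0.4,-0.002,-0.001,0.7,0,0,0]]}}

```text
clock: 28.65
tcp_pos: [0.4273, -0.3298, 0.0305]
orientation: [-2.418, -2.005, 0.0]
contact_force: [-0.2, -0.2, -1.1]
grip_width: 0.0573
```

```bash
python3 plan.py 427.4 -329.5 27.3 -10.7
```

```text
t 28.65 tcp [ 427.3 -329.8   30.5] yaw -10.67 tilt 0.0 F [-0.2 -0.2 -1.1] w 57.3 j7 0.79
shift [ 0.0022 -0.      0.021 ] turn [-0.     -0.      0.0002]
```

Lower the last 3 mm, release, lift and back away.

Emit:
{"op": "send_rows", "data": {"deltas": [[0.4,0.002,0,0.012,0,0,0],[0.4,0.002,0,0.022,0,0,0],[0.4,0.002,0,0.022,0,0,0],[0.5,0.002,0,0.022,0,0,0],[0.6,0.002,0,0.022,0,0,0],[0.7,0.002,0,0.018,0,0,0],[0.8,0.002,0,0.015,0,0,0],[0.9,0.002,0,0.01,0,0,0],[1.0,0.002,0,0,0,0,0],[1.0,0.002,0,-0.05,0,0,0],[1.0,0.002,0,-0.25,0,0,0],[1.0,0.002,0,-0.5,0,0,0],[1.0,0.1,0,-0.75,0,0,0],[1.0,0.35,0.2,-0.9,0,0,0],[1.0,0.6,0.4,-0.9,0,0,0],[1.0,0.8,0.6,-0.9,0,0,0],[1.0,1.0,0.8,-0.9,0,0,0],[1.0,1.0,0.8,-0.9,0,0,0],[1.0,1.0,0.8,-0.9,0,0,0]]}}

```text
clock: 30.23
tcp_pos: [0.5777, -0.1993, 0.1659]
orientation: [2.409, 2.015, 0.004]
contact_force: [-0.0, 1.0, -0.7]
grip_width: 0.0855
```

```bash
python3 plan.py; python3 - <<'E'
from h import *
d=grab('top','pics/top9.png');x0,y0=392,231;c=d['pixels'][y0:y0+54,x0:x0+54]
a=cv2.resize(cv2.convertScaleAbs(c[:,:,::-1],alpha=1.5),None,fx=8,fy=8,interpolation=2)
e=grab('side','pics/side9.png');b=cv2.resize(cv2.convertScaleAbs(e['pixels'][275:355,230:310,::-1],alpha=1.3),(432,432),interpolation=2)
cv2.imwrite('pics/t6.png',cv2.resize(np.hstack([a,b]),(800,400)))
s=8;p=cv2.resize(c,None,fx=s,fy=s,interpolation=cv2.INTER_CUBIC).max(2)[9*s:45*s,9*s:45*s]
for th in(85,100):
    k=max(cv2.findContours((p>th).astype(np.uint8),0,1)[0],key=cv2.contourArea)
    P=np.array([px2w(d,(q+.5)/s-.5+[x0+9,y0+9],.054)[:2] for q in k[:,0]]).astype(np.float32)*1000
    M=cv2.moments(P);print(th,cv2.minAreaRect(P),M['m10']/M['m00'],M['m01']/M['m00'])
E
```

```text
t 30.23 tcp [ 577.7 -199.3  165.9] yaw -10.18 tilt 0.16 F [-0.   1.  -0.7] w 85.5 j7 0.36
85 ((422.7462158203125, -351.05633544921875), (15.275564193725586, 58.68172836303711), 76.16364288330078) 419.5681100675115 -350.3700417440352
100 ((422.7735900878906, -350.94561767578125), (14.127184867858887, 57.52467346191406), 76.41996765136719) 419.5601543733351 -350.46792166804204
```

View pics/t6.png

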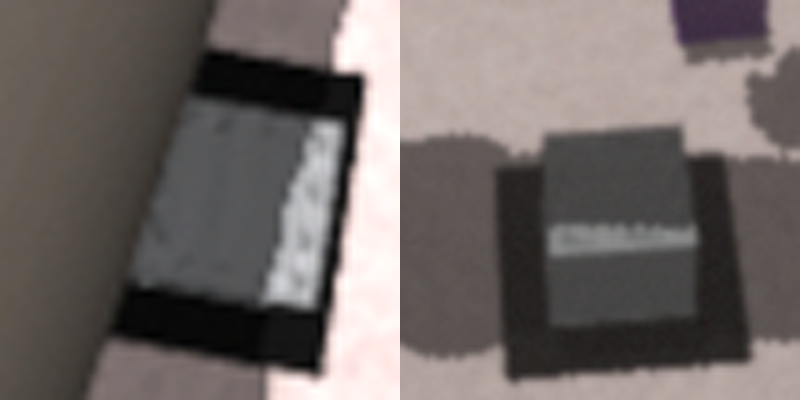

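View pics/top9.png

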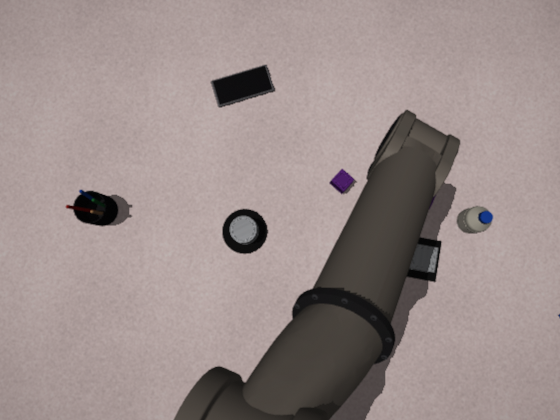

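The arm shadows and hides the square nest, so I'll swing it farther left and look again.

Emit:
{"op": "send_rows", "data": {"deltas": [[1.0,0.25,0,-0.05,0,0,0],[1.0,0.5,0,-0.1,0,0,0],[1.0,0.75,0,-0.1,0,0,0],[1.0,1.0,0,-0.1,0,0,0],[1.0,1.0,0,-0.1,0,0,0]]}}

```text
clock: 30.75
tcp_pos: [0.6015, -0.0489, 0.1804]
orientation: [-2.407, -2.014, -0.004]
contact_force: [-0.1, 1.3, -0.8]
grip_width: 0.0855
```

Emit:
{"op": "send_rows", "data": {"deltas": [[1.0,0.25,0,0,0,0,0],[1.0,0.5,0,0,0,0,0],[1.0,0.75,0,0,0,0,0],[1.0,1.0,0,0,0,0,0],[1.0,1.0,0,0,0,0,0],[1.0,1.0,0,0,0,0,0],[1.0,1.0,0,0,0,0,0]]}}

```text
clock: 31.33
tcp_pos: [0.628, 0.0879, 0.1807]
orientation: [2.42, 2.002, -0.002]
contact_force: [1.1, -0.3, -0.7]
grip_width: 0.0856
```

```bash
python3 plan.py; python3 - <<'E'
from h import *
d=grab('top','pics/top10.png');x0,y0=392,231;c=d['pixels'][y0:y0+54,x0:x0+54]
a=cv2.resize(cv2.convertScaleAbs(c[:,:,::-1],alpha=1.5),None,fx=8,fy=8,interpolation=2)
e=grab('side','pics/side10.png');b=cv2.resize(cv2.convertScaleAbs(e['pixels'][140:360,200:420,::-1],alpha=1.3),(432,432),interpolation=2)
cv2.imwrite('pics/t7.png',cv2.resize(np.hstack([a,b]),(800,400)))
s=8;p=cv2.resize(c,None,fx=s,fy=s,interpolation=cv2.INTER_CUBIC).max(2)[9*s:45*s,9*s:45*s]
for th in(85,100):
    k=max(cv2.findContours((p>th).astype(np.uint8),0,1)[0],key=cv2.contourArea)
    P=np.array([px2w(d,(q+.5)/s-.5+[x0+9,y0+9],.054)[:2] for q in k[:,0]]).astype(np.float32)*1000
    M=cv2.moments(P);print(th,cv2.minAreaRect(P),M['m10']/M['m00'],M['m01']/M['m00'])
E
```

```text
t 31.33 tcp [628.   87.9 180.7] yaw -10.79 tilt 0.07 F [ 1.1 -0.3 -0.7] w 85.6 j7 -0.14
85 ((426.14208984375, -328.7823181152344), (59.62068557739258, 61.18634796142578), 79.32820129394531) 426.6779875831079 -328.58740820163564
100 ((426.285888671875, -328.93743896484375), (58.44792556762695, 59.81393051147461), 79.76530456542969) 426.8250422704438 -328.82153826348446
```

View pics/t7.png

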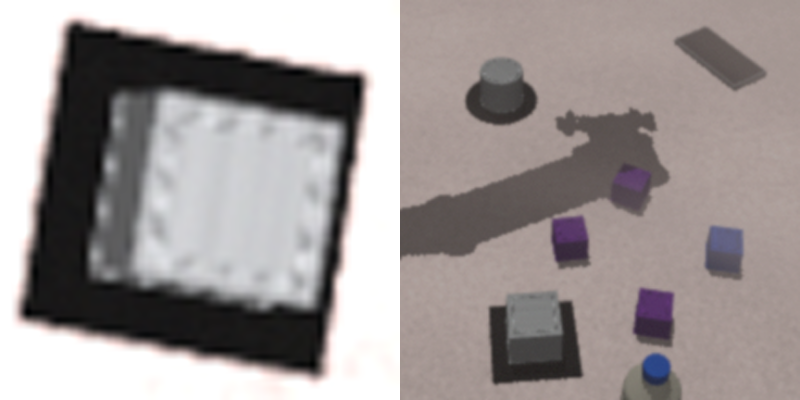

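Both nests are level and in the middle of their pads, and the bystanders and blocks look undisturbed. Handing in.

```bash
python3 -c "
from bench import r
print(r.hand_in())"
```

```text
the job is handed in; nothing more can be done
None
```

Both nests are built bottoms up, smallest cup first, and I handed the job in at about 31 s with the gripper clear of everything.

| Nest | Cup measured | Pad centre (mm) | Cup centre (mm) | Off by |
|---|---|---|---|---|
| Round | large | (492.0, 91.0) | (492.7, 90.3) | about 1 mm |
| Square | large | (427.8, −329.5) | about (426.6, −328.8) | about 1.4 mm |

- **Square sides:** the large square cup is at −10.2° to −10.7° and the pad is at −10.7°, so the sides are parallel to within about half a degree.
- **Seating:** both nests look level in the side view. Each hood came down to about 3 mm above its seat with no contact force. I did not read the force over those last 3 mm.
- **Other objects:** in the last pictures the pen pot, the bottle and the blue and purple blocks look to be where they were.
- **Checks that disagreed:** one measurement of the square nest came out wrong because the arm hid part of it; repeating it with the arm moved away gave the figures above. The small square cup measured about 1° off its pad (−9.5° to −9.8°) before it was covered. I put that down to measurement noise and could not measure it again.

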